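Third hand at the microscope bench: hold the bracket against the sprung stop

ROBOT

A 6-joint arm with a two-finger parallel gripper is mounted at the origin on the work surface. World frame = base frame: x ahead of the robot, y to its left, z up, the work surface at z = 0. Lengths are in mm, angles in rad, forces in N, time in s.
With the tool pointing down it reaches from about 275 to 850 mm from the base axis. Payload 5.2 kg.
Tool frame: the origin (TCP) lies between the finger pads; the fingertips stand ahead of it and the grasp point (between the pads) lies 3 mm ahead of it (manip.finger_overhang is the x of the fingertips in the tool frame, in mm); x points along the fingers, z is the direction in which the jaws open and shut, and the axes are right-handed (so a half turn about x gives the same grasp; the last joint's range is limited). The gripper opens to 85 mm and grips with 20 to 120 N. Pads are 22 mm wide; open, the fingers measure 114 mm over their backs; the gripper's body (76 mm by 85 mm) begins 54 mm behind the grasp point. The pads swing forward as they close: fully open they stand 13 mm farther back than shut.
Start: joints at [-1.54, 0.259, 1.535, -0, 1.348, -0.203], TCP at [127.443, -535.036, 253.31] pointing down, gripper open.
Joint ranges: [-3.14, 3.14], [-0.91, 2.08], [0.19, 2.58], [-1.22, 4.36], [0.22, 2.71], [-3.12, 3.12]. Speed limits (rad/s): [2.57, 2.57, 3.14, 3.14, 3.14, 3.14].

INTERFACE

Orientations are given as a unit quaternion [x, y, z, w].
In Python, from workcell import manip, imaging gives the robot as it stands.
- The arm moves only by the tool arm_command, never from a script. Its argument "rows" is a list that holds one entry, the list of rows, each a list of 7 numbers: the shift along the tool's x, y, z in cm, then the turn, a rotation vector about the tool's x, y, z in rad, then the closure in counts, from 0 (fully open) to 255 (shut). A call has 1 to 5 rows; each row is the pose to reach, as a shift and turn from the pose commanded when the call began, along the tool's axes at that moment; what a row does not reach only later rows make up. A row lasts 1/8 s, in which the tool goes at most 62.5 mm and 10.7 degrees, less where a joint would pass 70% of its speed; a pose out of reach is approached as far as the arm can. A call with a gripper value outside its range is refused whole. The fingers move at their own pace and stop on an object; "grip_force" is the grip in N (left out, the last holds). Time passes only in rows, so rows that repeat a pose let the fingers close. It gives the time, the measured TCP pose, the force and the opening at its end, in the units of the state.
- manip.state(): the state, without advancing time (a new reading comes with each control period).
- imaging.capture(name): name is "side" or "top" or "wrist"; returns the picture (480x640x3 uint8, red, green, blue); there is no depth.
- imaging.camera_info(name): a dict with "fx", "fy", "cx", "cy" (pixels), "R" (3x3) and "t" (3): a world point X has camera coordinates R X + t. Camera axes: x right, y down, z forward; pixel columns grow to the right and rows downward; lengths in mm; the calibration is good to about 2 mm. A picture is of the moment at which its call begins: read the wrist's pose just before it. camera_info takes no time and is no camera call; for the wrist camera it gives the pose at the moment of the call.
- manip.job_done(): hands the job in, once; it reports no verdict.
The state is a dict: "time_s": time; "joints": joint angles; "joint_vel": joint speeds; "joint_torque": joint torques, N m; "tcp_pos": TCP position; "eef_rot": TCP orientation; "force": force on the tool from outside, world axes, zero at the start; "ft_torque": the same for the moment, N m; "grip_width": opening from 0.0 (shut) to 1.0 (fully open).
Only numpy, scipy, OpenCV 4.12 (cv2) and the standard library are available. Lean on these libraries where they do the work, as an engineer would, in place of code of your own. Each camera call takes 0.05 s, during which the arm holds its last target. There are 200 camera calls.

TASK

Pick up the longer of the two aluminium brackets by its lug and lay it flat in the channel of the assembly jig, a little short of the sprung stop. Then slide it along the channel and press it steadily against the stop until the stop is pushed in about half of its travel, never to the end of it, and finish while still holding it there with the gripper so that a colleague can put the screws in. Leave everything else where it is.

Things in the scene. Friction and masses are not known exactly. Their poses are not given: they have to be found in the camera images.
- long_bracket: the longer of two bare aluminium brackets: plate 100 (x) x 50 (y) x 10 (z) mm with an upright lug in the middle, 34 mm along x, 16 mm along y, top 50 mm above the underside. Origin: centre of the underside, z up, x along the plate; both ends alike. About 0.2 kg. Starts lug up on the 3 mm thick rubber mat beside the short one, lugs about 116 mm apart
- jig: dark steel assembly jig fixed to the bench, left or right of the robot (mat on the other side): bed 240 (x) x 110 (y) mm, 12 mm thick. Origin: centre of its underside, z up, x along the channel to the sprung stop (away from the robot). Channel 60 mm wide, centred on y = 0, between steel cheeks 8 mm high, 10 mm thick, from x = -75 to +45 mm, near end open. See point spring_housing
- spring_housing (a point): middle of the underside of the jig's aluminium spring housing, on the bed's top behind the sprung stop: 30 (x) x 80 (y) mm, 34 mm high; axes as the jig's; 102 mm along x from the jig's origin
- stop_face (a point): the sprung stop: steel pad 10 (x) x 44 (y) mm, from 1 to 25 mm above the bed, across the far end of the channel. This point: the middle of its face towards the channel, at the level of the bed's top; axes as the jig's. At rest this face is at x = +50 mm of the jig. It moves only along +x of the jig, into the housing
- stop (a joint): how far the sprung stop is pushed in, m: 0 at rest, 0.016 at the end of its travel. It resists with 3 N at the start and 1 N more for each mm (about 11 N half way, at 0.008), and springs back when let go
- short_bracket: the shorter aluminium bracket, not to be used: plate 66 x 50 x 10 mm, same lug as the long one (34 x 16 mm, top 50 mm above the underside); origin at the centre of its underside; lies on the parts mat too
- screwdriver: screwdriver with a black handle, 170 mm long, lying in the strip between jig and mat; bystander
- oil_bottle: small amber bottle, 28 mm across, 65 mm tall, standing in the strip between jig and mat towards the far side; bystander
- screw_tray: grey open tray 60 x 50 x 15 mm, on the robot's side of the strip; bystander
- objective: steel microscope objective standing on its wide end, 32 mm across, 46 mm tall, beyond the jig and mat; bystander
- slide_box: white flat slide box 85 x 170 x 33 mm, beyond the jig and mat; bystander
- dish: glass dish 90 mm across, 16 mm tall, beyond the jig and mat; bystander
- canister: black cylinder 40 mm across, 50 mm tall, beyond the jig and mat; bystander
There are look-alikes about, which are no part of the job. Leave any green look-alike of the long_bracket alone.

How it is judged (in metres and radians):
On the way, in this order (a step that is already met when the one before it is completed fails the run):
1. the long bracket is picked up, clear of mat and bench (height (world z) of long_bracket above 0.03 m and contact force between the fingers and long_bracket above 1 N), for 0.1 s.
2. it lies flat on the jig's bed between the cheeks, with its nose short of the stop and the stop not pushed in (z of long_bracket in the frame of jig between 0.009 and 0.016 m and y of long_bracket in the frame of jig between -0.008 and 0.008 m and angle between the x axis of long_bracket and the x axis of jig, either way round below 0.13 rad and angle between long_bracket's own z axis and vertical below 0.1 rad and x of long_bracket in the frame of jig between -0.065 and 0.002 m and value of joint stop below 0.002 m and contact force between long_bracket and jig above 0.05 N), for 0.1 s.
3. it is pressed against the stop, which is pushed in 4.5 to 11.5 mm, steadily for a second (z of long_bracket in the frame of jig between 0.009 and 0.016 m and y of long_bracket in the frame of jig between -0.008 and 0.008 m and angle between the x axis of long_bracket and the x axis of jig, either way round below 0.13 rad and angle between long_bracket's own z axis and vertical below 0.1 rad and value of joint stop between 0.0045 and 0.0115 m and contact force between long_bracket and stop above 5 N), for 1 s.
At the end, for the whole second after the job is handed in: Gripper still holding the long bracket, at rest flat on the bed between the cheeks (8 mm sideways, 0.13 rad yaw, 0.1 rad tilt), pressing the stop with 5 to 18 N and 4.5 to 11.5 mm in; all bystanders within 30 mm of their starts (all of step 3 and contact force between long_bracket and stop below 18 N and contact force between the fingers and long_bracket above 3 N and linear speed of long_bracket below 0.02 m/s and not (distance of short_bracket from where it was at the start of the episode above 0.03 m) and not (distance of screwdriver from where it was at the start of the episode above 0.03 m) and not (distance of oil_bottle from where it was at the start of the episode above 0.03 m) and not (distance of screw_tray from where it was at the start of the episode above 0.03 m) and not (distance of objective from where it was at the start of the episode above 0.03 m) and not (distance of slide_box from where it was at the start of the episode above 0.03 m) and not (distance of dish from where it was at the start of the episode above 0.03 m) and not (distance of canister from where it was at the start of the episode above 0.03 m)); the arm keeps its last pose, push and grip.
It fails at once if the stop is driven to the end of its travel (beyond 14.5 mm) (value of joint stop above 0.0145 m).
It fails at once if a bystander or the short bracket is shifted more than 30 mm (distance of any of short_bracket, screwdriver, oil_bottle, screw_tray, objective, slide_box, dish, canister from where it was at the start of the episode above 0.03 m).
It also fails if it takes over 45 s, if anything falls off the work surface, if the arm or the gripper's body presses on something with over 40 N, if the wrist force passes 120 N, or if a joint passes its speed limit or range.

## Working session

There is one attempt and no reset: what is moved stays moved. The work goes in short steps, Python scripts to look and compute and a tool call to move; the robot and the scene stay as the last step left them, time stands still between calls to the robot, and variables do not carry over. Pictures are saved under pics/ and viewed, about 8 in all and at most 12, crops included, and the job is handed in when it is done.

Besides the shell and the picture viewer there is one more tool, called after ">>>" by a JSON object that holds its "method" and its "body", one argument or row to a line. arm_command: Moves the arm, as the interface text tells. Its arguments: {"type":"object","properties":{"rows":{"type":"array"},"grip_force":{"type":"number"}},"required":["rows"]}

```bash
mkdir -p pics; python3 - <<'E'
from workcell import manip, imaging
import cv2
print(manip.state(), manip.finger_overhang)
for n in("top","side"):
    im=imaging.capture(n); cv2.imwrite(f"pics/{n}0.png",im[:,:,::-1]); c=imaging.camera_info(n); print(n,c)
E
```

```text
{'time_s': 0.0, 'joints': array([-1.53980540e+00,  2.59315098e-01,  1.53610177e+00,  1.45756354e-05,
        1.34797495e+00, -2.02834612e-01]), 'joint_vel': array([-1.50069015e-03,  1.39217424e-03, -6.92379535e-04,  1.73358226e-03,
        3.01202762e-05,  6.58200515e-04]), 'joint_torque': array([-1.01164758e-03, -4.46036232e+01, -2.90572768e+01, -4.57807764e-04,
        1.17621754e-02, -2.44672412e-05]), 'tcp_pos': array([ 127.428924  , -534.5326911 ,  252.48216475]), 'eef_rot': array([ 0.43875412,  0.5553148 , -0.43777419,  0.55450343]), 'force': array([-0.51515008, -0.02135741,  0.29975631]), 'ft_torque': array([ 0.00888113,  0.03917332, -0.00395082]), 'grip_width': 0.997833590743987} 22.0
top {'fx': 480.68184916385104, 'fy': 480.68184916385104, 'cx': 331.33551670006256, 'cy': 236.7163781733447, 'R': array([[-0.02526063, -0.99961356, -0.0116035 ],
       [-0.99690205,  0.02605357, -0.07421269],
       [ 0.07448633,  0.0096929 , -0.99717493]]), 't': array([  70.56918697,  574.91036184, 1012.22084889])}
side {'fx': 583.6584085263678, 'fy': 583.6584085263678, 'cx': 311.15075928071917, 'cy': 245.77419548532532, 'R': array([[-0.75883018, -0.65121148,  0.01001801],
       [-0.501017  ,  0.57384873, -0.64782683],
       [ 0.41612345, -0.49660974, -0.76172176]]), 't': array([449.60269548, 296.82998089, 838.90964693])}
```

View pics/top0.png

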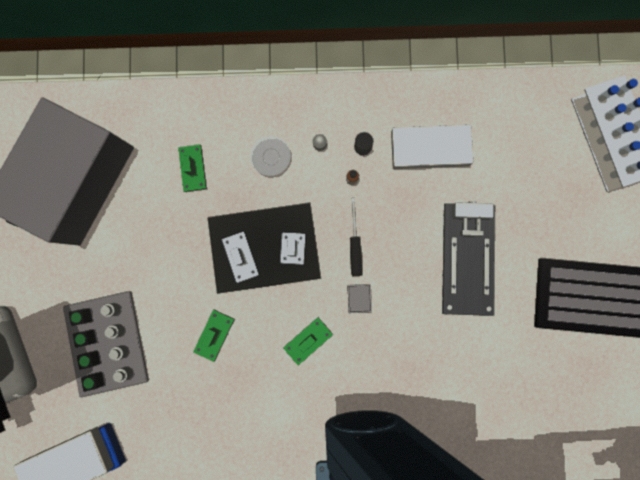

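View pics/side0.png

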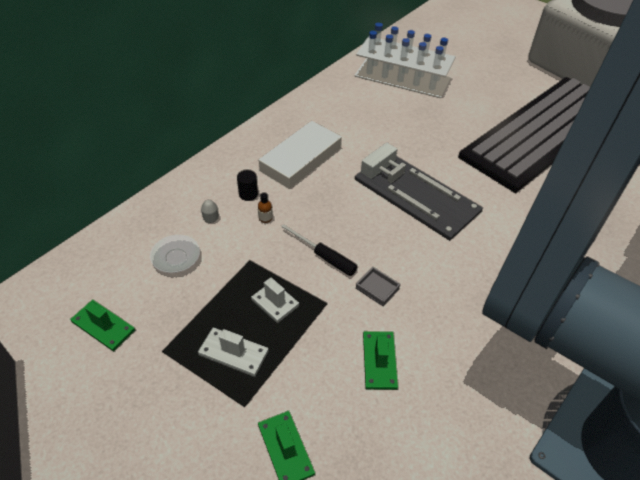

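The top view shows the long bracket at (240,257), the short one at (292,248), the jig at (469,259) with its stop towards the top, and green look-alikes. The side view agrees, with the long bracket at (233,350) and the jig at (418,190).

```bash
cat > h.py <<'E'
import numpy as np, cv2
from workcell import manip, imaging
from scipy.spatial.transform import Rotation as Ro
def ray(c,px,z):
    px=np.atleast_2d(px).astype(float)
    d=np.c_[(px[:,0]-c["cx"])/c["fx"],(px[:,1]-c["cy"])/c["fy"],np.ones(len(px))]@c["R"]
    o=-c["R"].T@c["t"]
    return o+d*((z-o[2])/d[:,2])[:,None]
def proj(c,X):
    p=np.atleast_2d(X)@c["R"].T+c["t"]; return np.c_[c["fx"]*p[:,0]/p[:,2]+c["cx"],c["fy"]*p[:,1]/p[:,2]+c["cy"]]
def rect(c,mask,z):
    "largest blob, its outline cast to plane z: centre, sizes, angle of long side (deg)"
    k=max(cv2.findContours(mask,cv2.RETR_EXTERNAL,cv2.CHAIN_APPROX_NONE)[0],key=cv2.contourArea)
    P=ray(c,k[:,0],z)[:,:2].astype(np.float32)
    ctr,(w,h),a=cv2.minAreaRect(P)
    if h>w: a+=90
    return np.round(ctr,1),np.round(sorted((w,h)),1),round((a+90)%180-90,1)
def toolmove(target,q):
    "shift (cm) and turn (rad) from current measured pose to target pose in tool axes"
    s=manip.state(); R=Ro.from_quat(s["eef_rot"])
    return np.round(R.inv().apply(np.array(target)-s["tcp_pos"])/10,2),np.round((R.inv()*q).as_rotvec(),3)
E
python3 - <<'E'
from h import *
im=imaging.capture("top"); c=imaging.camera_info("top"); h=cv2.cvtColor(im,cv2.COLOR_RGB2HSV)
def box(m,x0,y0,x1,y1):
    o=np.zeros_like(m); o[y0:y1,x0:x1]=m[y0:y1,x0:x1]; return o
br=((h[...,2]>140)*255).astype(np.uint8)
print("long",rect(c,box(br,216,222,264,288),13)); print("short",rect(c,box(br,272,225,310,270),13))
dk=((h[...,2]<110)*255).astype(np.uint8)
dk=box(dk,435,195,503,322); b=dk.copy(); b=cv2.morphologyEx(b,cv2.MORPH_CLOSE,np.ones((9,9)))
print("jig",rect(c,b,12))
print("housing",rect(c,box(((h[...,2]>150)*255).astype(np.uint8),452,200,496,220),46))
print("lowcorners",ray(c,[[444,314],[494,314]],12))
for n in ["tcp"]:
    s=manip.state();print(Ro.from_quat(s["eef_rot"]).as_matrix().round(3))
w=imaging.camera_info("wrist"); print(-w["R"].T@w["t"],w["R"],w["fx"])
p=proj(c,[[400,180,13]]);print(p)
E
```

```text
long (array([539.4, 255.3]), array([49.2, 98.5]), 17.9)
short (array([555.4, 140.7]), array([48.8, 64.7]), -4.6)
jig (array([ 521.2, -237.7]), array([110.8, 237.5]), -3.4)
housing (array([ 627.5, -245.1]), array([33.9, 90.3]), 88.5)
lowcorners [[ 405.16946893 -180.98173223   12.        ]
 [ 402.58215601 -287.54497786   12.        ]]
[[-0.     0.973  0.232]
 [ 0.001  0.232 -0.973]
 [-1.     0.    -0.001]]
[ 198.12517942 -517.32548624  372.97557662] [[ 0.23183362 -0.97275306 -0.00215996]
 [-0.93229796 -0.22282468  0.28490294]
 [-0.27762149 -0.06403636 -0.95855394]] 341.74355403786706
[[275.5559425  320.59553545]]
```

>>> {"method": "arm_command", "body": {
  "rows": [
    [[0,4,-4.6,0,0,0,0],[0,8,-9.2,0,0,0,0],[0,12,-13.8,0,0,0,0],[0,16,-18.4,0,0,0,0],[0,20,-23,0,0,0,0]]
  ],
  "grip_force": 60
}}

```text
time_s: 0.78
tcp_pos: [269.2, -263.1, 253.2]
eef_rot: [0.439, 0.555, -0.438, 0.555]
force: [0.6, 0.2, 1.0]
grip_width: 1.001
```

>>> {"method": "arm_command", "body": {
  "rows": [
    [[0,4,-4.6,0,0,0,0],[0,8,-9.2,0,0,0,0],[0,12,-13.8,0,0,0,0],[0,16,-18.4,0,0,0,0],[0,20,-23,0,0,0,0]]
  ]
}}

```text
time_s: 1.4
tcp_pos: [410.5, 7.1, 253.5]
eef_rot: [0.438, 0.555, -0.438, 0.555]
force: [0.3, -1.3, 0.6]
grip_width: 1.002
```

```bash
python3 - <<'E'
from h import *
a=np.radians(17.9); Rt=np.c_[[0,0,-1],[np.cos(a),np.sin(a),0],[np.sin(a),-np.cos(a),0]]
s=manip.state(); print(s["time_s"],s["tcp_pos"],s["joints"]); print(np.linalg.det(Rt),toolmove([539,255,170],Ro.from_matrix(Rt)))
E
```

```text
1.4 [410.5218584    7.11707597 253.4534494 ] [-2.55722815e-01  3.36198057e-04  1.83748728e+00 -2.34125545e-04
  1.30295389e+00  1.08119839e+00]
1.0 (array([  8.34,  18.24, -21.14]), array([-0.078,  0.001, -0.001]))
```

>>> {"method": "arm_command", "body": {
  "rows": [
    [[1,4,-4.6,0,0,0,0],[3,8,-9.2,-0.02,0,0,0],[5,12.5,-14.3,-0.05,0,0,0],[7.5,16.6,-19,-0.078,0,0,0],[8.3,18.2,-21.1,-0.078,0,0,0]]
  ]
}}

```text
time_s: 2.02
tcp_pos: [538.3, 254.9, 168.5]
eef_rot: [0.415, 0.572, -0.416, 0.571]
force: [-0.1, -0.2, 0.6]
grip_width: 1.0
```

>>> {"method": "arm_command", "body": {
  "rows": [
    [[0,0,0,0,0,0,0],[0,0,0,0,0,0,0]]
  ]
}}

```text
time_s: 2.28
tcp_pos: [537.7, 252.1, 170.0]
eef_rot: [0.416, 0.572, -0.417, 0.572]
force: [1.2, -0.6, 0.0]
grip_width: 1.0
```

```bash
python3 - <<'E'
from h import *
s=manip.state(); c=imaging.camera_info("wrist"); im=imaging.capture("wrist"); print(s["tcp_pos"])
p=proj(c,[[539,255,13],[539,255,53]]);print(p)
for q,col in zip(p,((255,0,0),(0,255,255))): cv2.circle(im,tuple(map(int,q)),4,col,1)
cv2.imwrite("pics/w1.png",im[:,:,::-1])
E
```

```text
[537.66982245 252.1043199  170.04224273]
[[318.09361974 223.15369951]
 [317.7796075  236.83803576]]
```

View pics/w1.png

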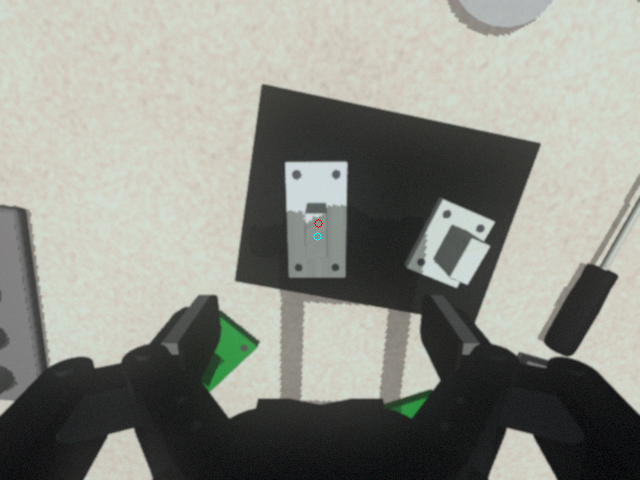

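The wrist view shows the long bracket's plate spanning (285–347, 161–278), partly in shadow, with its lug near (317,228). It is roughly square to the jaws, and I will measure its outline at z = 13.

```bash
python3 - <<'E'
from h import *
c=imaging.camera_info("wrist"); im=imaging.capture("wrist"); v=im.max(2); print(v[250,300],v[250,270],v[262,270])
m=np.zeros_like(v); m[140:284,270:365]=(v[140:284,270:365]>70)*255
r=rect(c,m,13); print(r)
a=np.radians(r[2]); Rt=np.c_[[0,0,-1],[np.cos(a),np.sin(a),0],[np.sin(a),-np.cos(a),0]]
print(toolmove([*r[0],43],Ro.from_matrix(Rt)))
E
```

```text
147 51 54
(array([539.1, 256.8]), array([ 51.8, 100.8]), 18.0)
(array([12.79,  0.26, -0.47]), array([-0.003,  0.   , -0.   ]))
```

>>> {"method": "arm_command", "body": {
  "rows": [
    [[4,0.25,-0.42,0,0,0,0],[8,0.25,-0.42,0,0,0,0],[11,0.25,-0.42,0,0,0,0],[12.7,0.25,-0.42,0,0,0,0],[12.7,0.25,-0.42,0,0,0,100]]
  ]
}}

```text
time_s: 3.0
tcp_pos: [538.8, 256.5, 43.0]
eef_rot: [0.416, 0.572, -0.417, 0.571]
force: [-0.6, 0.5, 0.5]
grip_width: 0.814
```

>>> {"method": "arm_command", "body": {
  "rows": [
    [[0,0,0,0,0,0,170],[0,0,0,0,0,0,210],[0,0,0,0,0,0,255],[0,0,0,0,0,0,255],[0,0,0,0,0,0,255]]
  ]
}}

```text
time_s: 3.62
tcp_pos: [540.1, 257.5, 44.6]
eef_rot: [0.417, 0.571, -0.416, 0.572]
force: [-0.1, -1.4, 6.2]
grip_width: 0.177
```

>>> {"method": "arm_command", "body": {
  "rows": [
    [[0,0,0,0,0,0,255],[-1,0,0,0,0,0,255],[-3,0,0,0,0,0,255],[-6,0,0,0,0,0,255],[-9,0,0,0,0,0,255]]
  ]
}}

```text
time_s: 4.25
tcp_pos: [538.7, 257.3, 134.1]
eef_rot: [0.416, 0.572, -0.417, 0.571]
force: [-0.4, -0.4, -1.5]
grip_width: 0.176
```

```bash
python3 - <<'E'
from h import *
s=manip.state(); c=imaging.camera_info("wrist"); im=imaging.capture("wrist"); print(s["tcp_pos"],s["force"],s["joints"])
cv2.imwrite("pics/w2.png",im[:,:,::-1])
E
```

```text
[538.67779676 257.25918925 134.05586245] [-0.38177164 -0.42029502 -1.52706476] [2.58808350e-01 4.42716695e-01 1.57490600e+00 9.40402483e-05
 1.12526699e+00 1.51769185e+00]
```

View pics/w2.png

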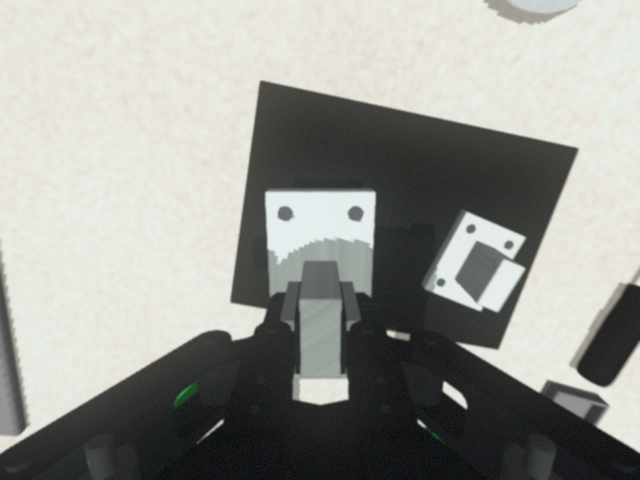

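The bracket is held: the lug is between the pads and the plate's front edge is at (265–375,190), square to the image. Next I carry it to the jig.

>>> {"method": "arm_command", "body": {
  "rows": [
    [[-2,-2.3,3.6,0,0,0,255],[-4.5,-4.7,8.1,0,0,0,255],[-6.5,-7.1,12.8,0,0,0,255],[-8.6,-9.5,17.5,0,0,0,255],[-8.6,-11.8,22,0,0,0,255]]
  ]
}}

```text
time_s: 4.92
tcp_pos: [494.8, 10.1, 220.9]
eef_rot: [0.417, 0.57, -0.416, 0.573]
force: [1.5, -0.4, -1.8]
grip_width: 0.176
```

>>> {"method": "arm_command", "body": {
  "rows": [
    [[0,-2.4,4.5,0.08,0,0,255],[0,-4.7,9,0.16,0,0,255],[0,-7.1,13.5,0.24,0,0,255],[0,-9.5,18,0.34,0,0,255],[0,-11.8,22,0.34,0,0,255]]
  ]
}}

```text
time_s: 5.55
tcp_pos: [448.9, -235.4, 219.0]
eef_rot: [0.507, 0.493, -0.507, 0.492]
force: [0.8, -0.3, -1.2]
grip_width: 0.178
```

>>> {"method": "arm_command", "body": {
  "rows": [
    [[0,0,0,0,0,0,255],[0,0,0,0,0,0,255]]
  ]
}}

```text
time_s: 5.8
tcp_pos: [449.2, -233.3, 218.8]
eef_rot: [0.507, 0.493, -0.507, 0.492]
force: [-0.2, 0.2, -2.3]
grip_width: 0.181
```

```bash
python3 - <<'E'
from h import *
s=manip.state(); c=imaging.camera_info("wrist"); im=imaging.capture("wrist"); print(s["tcp_pos"],s["force"],s["joints"])
cv2.imwrite("pics/w3.png",im[:,:,::-1])
E
```

```text
[ 449.20629937 -233.32007963  218.80160097] [-0.19769158  0.19959435 -2.29591108] [-7.00115632e-01  2.07856779e-01  1.68938120e+00  6.05775815e-04
  1.24590764e+00  8.99525044e-01]
```

View pics/w3.png

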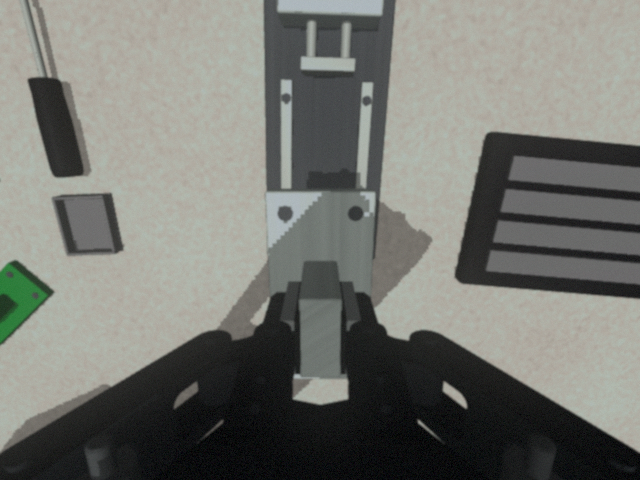

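The wrist view shows the jig ahead with cheeks at columns 281–292 and 360–373, ending at row ~81. The stop pad is at (301–355, 57–70). The held plate's front edge is at row 190, columns 266–376.

```bash
python3 - <<'E'
from h import *
s=manip.state(); c=imaging.camera_info("wrist"); im=imaging.capture("wrist"); v=im.max(2).astype(int)
th=150
def fit(lo,hi,z):
    P=[]
    for r in range(92,180,2):
        xs=np.where(v[r,lo:hi]>th)[0]
        if 6<len(xs)<18: P.append(ray(c,[[lo+xs.mean(),r]],z)[0,:2])
    P=np.array(P); k=np.polyfit(P[:,0],P[:,1],1); print(len(P),"yaw",np.degrees(np.arctan(k[0])),"y at 520",np.polyval(k,520)); return k
a=fit(272,302,20); b=fit(350,380,20)
yaw=np.arctan((a[0]+b[0])/2); 
for x0,x1 in((283,291),(363,371)):
    col=v[70:95,x0:x1].mean(1); r=70+np.where(col>th)[0].min(); print("cheek end",r,ray(c,[[(x0+x1)/2,r]],20))
col=v[50:80,315:340].mean(1); print(col.astype(int))
rows=50+np.where(col>th)[0]; 
for z in (37,): print("pad top back/front",rows.min(),rows.max(),ray(c,[[328,rows.min()],[328,rows.max()+1]],z))
pr=[np.where(v[62,295:362]>th)[0]+295]; print("pad y",ray(c,[[pr[0].min(),62],[pr[0].max()+1,62]],37))
# held bracket front edge
R=Ro.from_quat(s["eef_rot"])
for h in(29,31,33):
    e=ray(c,[[266,190],[376,190]],s["tcp_pos"][2]-h); print(h,R.inv().apply(e-s["tcp_pos"]).round(1))
E
```

```text
39 yaw -3.6686905588564827 y at 520 -203.4472772847174
36 yaw -3.4084510396241376 y at 520 -273.45449283666426
cheek end 80 [[ 568.01845815 -206.68110849   20.        ]]
cheek end 83 [[ 563.73683412 -275.25637865   20.        ]]
[ 80  80  80  79  80  80  87 118 156 174 179 180 180 180 180 180 180 180
 179 168 135  90  64  59  58  57  55  57  68  74]
pad top back/front 58 69 [[ 580.75707252 -241.75564759   37.        ]
 [ 572.03597038 -241.57295679   37.        ]]
pad y [[ 578.45052733 -220.88884439   37.        ]
 [ 577.2625295  -263.29592844   37.        ]]
29 [[ 29.   49.6 -24.4]
 [ 28.9  49.6  23.7]]
31 [[ 31.   49.3 -24.7]
 [ 30.9  49.3  24.1]]
33 [[ 33.   49.  -25.1]
 [ 32.9  49.   24.4]]
```

```bash
python3 - <<'E'
from h import *
a=np.radians(-3.54); Rt=np.c_[[0,0,-1],[np.cos(a),np.sin(a),0],[np.sin(a),-np.cos(a),0]]
print(toolmove([496,-236.8,62],Ro.from_matrix(Rt)),manip.state()["tcp_pos"])
E
```

```text
(array([15.7 ,  4.66,  0.31]), array([ 0.035, -0.001,  0.001])) [ 449.57187458 -232.60842438  219.06273195]
```

>>> {"method": "arm_command", "body": {
  "rows": [
    [[4,2.5,0.3,0.035,0,0,255],[8,4.7,0.3,0.035,0,0,255],[12,4.7,0.3,0.035,0,0,255],[14.5,4.7,0.3,0.035,0,0,255],[15.7,4.7,0.3,0.035,0,0,255]]
  ]
}}

```text
time_s: 6.52
tcp_pos: [496.2, -236.3, 60.8]
eef_rot: [-0.515, -0.485, 0.515, -0.484]
force: [0.0, 0.5, -1.7]
grip_width: 0.175
```

>>> {"method": "arm_command", "body": {
  "rows": [
    [[0,0,0,0,0,0,255],[0,0,0,0,0,0,255]]
  ]
}}

```text
time_s: 6.78
tcp_pos: [497.4, -238.5, 63.6]
eef_rot: [0.516, 0.483, -0.515, 0.485]
force: [-0.0, 0.2, -1.3]
grip_width: 0.176
```

```bash
python3 - <<'E'
from h import *
s=manip.state(); c=imaging.camera_info("wrist"); im=imaging.capture("wrist"); print(s["tcp_pos"],s["force"])
s=manip.state(); print(s["tcp_pos"])
R=Ro.from_quat(s["eef_rot"]).as_matrix(); print(np.degrees(np.arctan2(R[1,1],R[0,1])))
cv2.imwrite("pics/w4.png",im[:,:,::-1])
E
```

```text
[ 497.39476379 -238.48574709   63.59271644] [-0.03033399  0.19818136 -1.30754279]
[ 497.3792439  -238.64191554   63.70457248]
-3.6079829129033
```

View pics/w4.png

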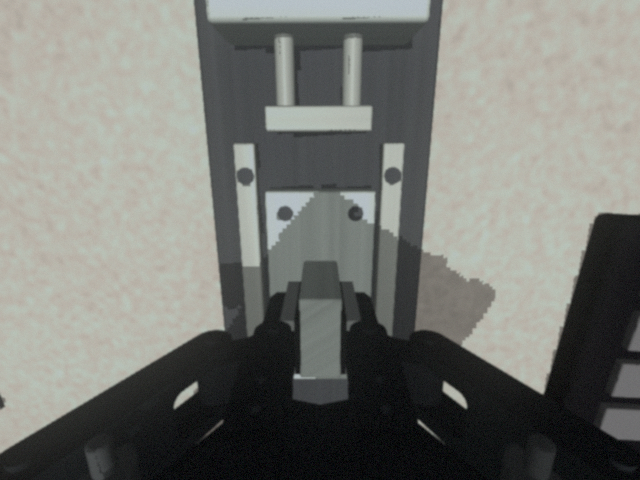

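The plate sits centred between the cheeks, with inner edges at columns 256 and 383 and the plate at 266–376. It is aligned, and its nose at row 190 is well short of the stop at row 131, so I lower it.

>>> {"method": "arm_command", "body": {
  "rows": [
    [[0.4,0,0,0,0,0,255],[0.7,0,0,0,0,0,255],[0.7,0,0,0,0,0,255]]
  ]
}}

```text
time_s: 7.2
tcp_pos: [496.3, -238.1, 55.1]
eef_rot: [-0.516, -0.484, 0.516, -0.484]
force: [-0.4, -0.1, -2.4]
grip_width: 0.18
```

>>> {"method": "arm_command", "body": {
  "rows": [
    [[0.1,0,0,0,0,0,255],[0.2,0,0,0,0,0,255]]
  ]
}}

```text
time_s: 7.45
tcp_pos: [496.5, -238.3, 53.6]
eef_rot: [-0.516, -0.484, 0.516, -0.484]
force: [-2.9, 1.5, 7.6]
grip_width: 0.178
```

>>> {"method": "arm_command", "body": {
  "rows": [
    [[0.1,0,0,0,0,0,255],[0.1,0,0,0,0,0,255]]
  ]
}}

```text
time_s: 7.7
tcp_pos: [496.5, -238.3, 53.6]
eef_rot: [-0.515, -0.484, 0.516, -0.484]
force: [-2.7, 1.4, 9.7]
grip_width: 0.179
```

>>> {"method": "arm_command", "body": {
  "rows": [
    [[-0.05,0.4,0,0,0,0,255],[-0.05,0.8,0,0,0,0,255],[-0.05,1.2,0,0,0,0,255],[-0.05,1.6,0,0,0,0,255],[-0.05,2,0,0,0,0,255]]
  ]
}}

```text
time_s: 8.32
tcp_pos: [515.7, -239.6, 53.6]
eef_rot: [-0.515, -0.484, 0.516, -0.484]
force: [-7.7, 0.4, 8.9]
grip_width: 0.177
```

>>> {"method": "arm_command", "body": {
  "rows": [
    [[0,0,0,0,0,0,255],[0,0,0,0,0,0,255]]
  ]
}}

```text
time_s: 8.57
tcp_pos: [516.4, -239.7, 53.6]
eef_rot: [-0.515, -0.484, 0.516, -0.484]
force: [-4.0, 0.0, 6.7]
grip_width: 0.178
```

```bash
python3 - <<'E'
from h import *
s=manip.state(); c=imaging.camera_info("wrist"); im=imaging.capture("wrist"); print(s["tcp_pos"],s["force"])
cv2.imwrite("pics/w5.png",im[:,:,::-1])
E
```

```text
[ 516.36425705 -239.70151145   53.56108673] [-3.98414172e+00  4.86030207e-03  6.65699301e+00]
```

View pics/w5.png

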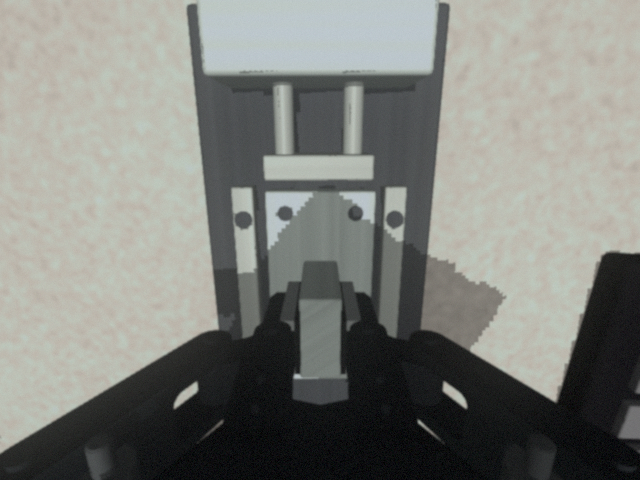

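Slid without slipping: the nose (row 190) is level with the cheek ends (row 187), so about 5–6 mm remains to the stop. Next comes contact, then the press.

>>> {"method": "arm_command", "body": {
  "rows": [
    [[0,0.2,0,0,0,0,255],[0,0.4,0,0,0,0,255],[0,0.5,0,0,0,0,255],[0,0.5,0,0,0,0,255]]
  ]
}}

```text
time_s: 9.12
tcp_pos: [520.8, -239.9, 53.6]
eef_rot: [-0.515, -0.484, 0.516, -0.484]
force: [-6.3, 0.8, 7.9]
grip_width: 0.18
```

>>> {"method": "arm_command", "body": {
  "rows": [
    [[0,0.1,0,0,0,0,255],[0,0.2,0,0,0,0,255],[0,0.2,0,0,0,0,255]]
  ]
}}

```text
time_s: 9.5
tcp_pos: [522.8, -240.0, 53.6]
eef_rot: [-0.515, -0.484, 0.516, -0.484]
force: [-5.5, 0.6, 8.5]
grip_width: 0.181
```

>>> {"method": "arm_command", "body": {
  "rows": [
    [[0,0.1,0,0,0,0,255],[0,0.2,0,0,0,0,255],[0,0.2,0,0,0,0,255]]
  ]
}}

```text
time_s: 9.88
tcp_pos: [523.2, -240.0, 53.7]
eef_rot: [-0.514, -0.485, 0.516, -0.483]
force: [-12.1, 0.5, 12.9]
grip_width: 0.173
```

>>> {"method": "arm_command", "body": {
  "rows": [
    [[0,0.1,0,0,0,0,255],[0,0.2,0,0,0,0,255],[0,0.2,0,0,0,0,255]]
  ]
}}

```text
time_s: 10.25
tcp_pos: [524.8, -240.2, 53.7]
eef_rot: [-0.514, -0.486, 0.517, -0.483]
force: [-13.8, 0.5, 14.1]
grip_width: 0.175
```

```bash
python3 - <<'E'
from h import *
s=manip.state(); c=imaging.camera_info("wrist"); im=imaging.capture("wrist"); print(s["tcp_pos"],s["force"])
cv2.imwrite("pics/w6.png",cv2.resize(im[120:300,170:470,::-1],None,fx=2.6,fy=2.6))
E
```

```text
[ 524.78121394 -240.16795992   53.73029993] [-13.76419363   0.48149954  14.09358137]
```

View pics/w6.png

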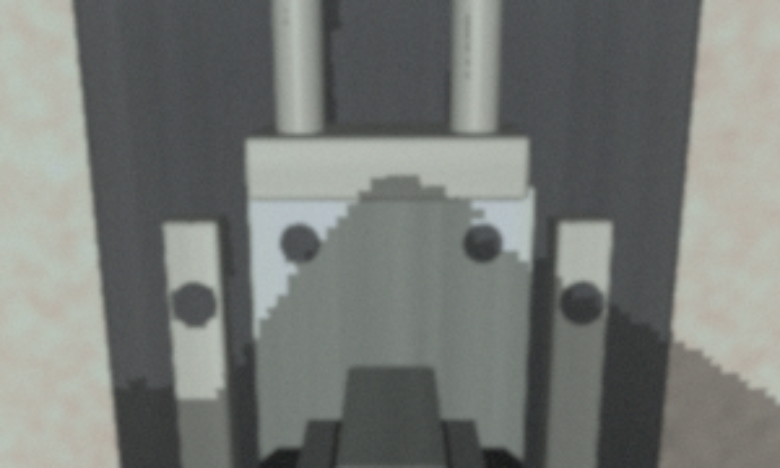

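In contact with the stop: the nose's right corner is at crop row 188 against cheek ends at row 222, so about 1–2 mm pushed in. I continue in small steps.

>>> {"method": "arm_command", "body": {
  "rows": [
    [[-0.05,0.1,0,0,0,0,255],[-0.05,0.2,0,0,0,0,255],[-0.05,0.2,0,0,0,0,255]]
  ],
  "grip_force": 80
}}

```text
time_s: 10.68
tcp_pos: [526.4, -240.2, 53.8]
eef_rot: [-0.514, -0.486, 0.517, -0.482]
force: [-14.0, -0.6, 11.7]
grip_width: 0.175
```

>>> {"method": "arm_command", "body": {
  "rows": [
    [[0,0.1,0,0,0,0,255],[0,0.2,0,0,0,0,255],[0,0.2,0,0,0,0,255]]
  ]
}}

```text
time_s: 11.05
tcp_pos: [527.9, -240.3, 53.9]
eef_rot: [-0.514, -0.486, 0.517, -0.482]
force: [-15.1, -1.2, 13.5]
grip_width: 0.171
```

```bash
cat > m.py <<'E'
from h import *
s=manip.state(); c=imaging.camera_info("wrist"); im=imaging.capture("wrist"); v=im.max(2).astype(int); print(s["tcp_pos"].round(1),s["force"].round(1),s["grip_width"])
for a,b in((235,252),(388,402),(300,345)):
    col=v[110:260,a:b].mean(1); g=np.diff(col); i=np.argsort(-abs(g))[:5]; print((a,b),[(int(k+110),int(g[k])) for k in sorted(i)])
cv2.imwrite("pics/w7.png",cv2.resize(im[120:300,170:470,::-1],None,fx=2.6,fy=2.6))
E
python3 m.py
```

```text
[ 527.9 -240.3   53.9] [-15.1  -1.2  13.5] 0.17088176656788762
(235, 252) [(110, -25), (210, 24), (211, 33), (212, 25), (235, -25)]
(388, 402) [(110, -22), (210, 30), (211, 32), (212, 20), (235, -19)]
(300, 345) [(110, -23), (171, 18), (172, 36), (173, 29), (174, 15)]
```

```bash
cat >> m.py <<'E'
import sys
def edge(a,b,lo,hi):
    col=v[lo:hi,a:b].mean(1); g=np.diff(col); g[g<0]=0; k=g.argmax(); w=g[max(k-2,0):k+3]; return lo+max(k-2,0)+0.5+(w*np.arange(len(w))).sum()/w.sum()+.5
R=Ro.from_quat(s["eef_rot"]); u=np.array([np.cos(-.0618),np.sin(-.0618),0])
ce=np.mean([ray(c,[[x,edge(a,b,195,228)]],20)[0] for x,a,b in((243,235,252),(395,388,402))],0)
pb=ray(c,[[322,edge(300,345,160,190)]],37)[0]
print("pad back x_jig",(pb-ce)@u+45,"(rest 60); nose x_jig",(s["tcp_pos"]-ce)@u+49.5+45,"(rest 50)")
E
python3 m.py
```

```text
[ 527.9 -240.3   53.9] [-16.5  -0.7  13.5] 0.17698977818721004
(235, 252) [(110, -25), (210, 23), (211, 33), (212, 24), (235, -25)]
(388, 402) [(110, -22), (210, 31), (211, 32), (212, 20), (235, -17)]
(300, 345) [(110, -24), (171, 18), (172, 36), (173, 29), (174, 15)]
pad back x_jig 64.48706602371323 (rest 60); nose x_jig 55.98620158050712 (rest 50)
```

>>> {"method": "arm_command", "body": {
  "rows": [
    [[0,0.1,0,0,0,0,255],[0,0.2,0,0,0,0,255],[0,0.25,0,0,0,0,255],[0,0.25,0,0,0,0,255]]
  ]
}}

```text
time_s: 11.65
tcp_pos: [529.7, -240.4, 53.9]
eef_rot: [-0.513, -0.487, 0.517, -0.482]
force: [-17.9, 0.3, 15.5]
grip_width: 0.173
```

```bash
python3 m.py
```

```text
[ 529.7 -240.4   53.9] [-17.9   0.3  15.5] 0.17348205065801883
(235, 252) [(115, -26), (214, 31), (215, 31), (238, -27), (239, -21)]
(388, 402) [(113, -18), (114, -26), (115, -24), (214, 32), (215, 29)]
(300, 345) [(114, -23), (115, -26), (171, 16), (172, 35), (173, 30)]
pad back x_jig 66.1991959622268 (rest 60); nose x_jig 57.7489747037643 (rest 50)
```

View pics/w7.png

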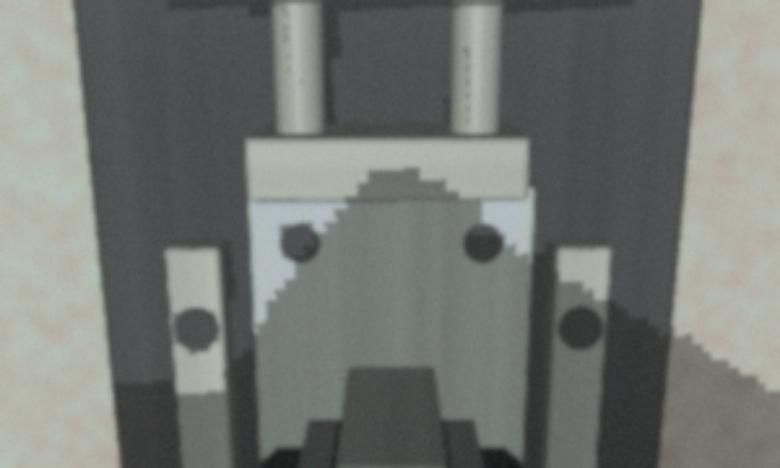

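The nose is still flush with the pad and the plate is centred and straight. The stop is about 6–8 mm in. I nudge 0.5 mm more and hold for over a second.

>>> {"method": "arm_command", "body": {
  "rows": [
    [[0,0.05,0,0,0,0,255],[0,0.05,0,0,0,0,255],[0,0.05,0,0,0,0,255],[0,0.05,0,0,0,0,255],[0,0.05,0,0,0,0,255]]
  ]
}}

```text
time_s: 12.32
tcp_pos: [530.0, -240.5, 53.9]
eef_rot: [-0.513, -0.487, 0.517, -0.482]
force: [-18.5, -1.2, 16.1]
grip_width: 0.173
```

>>> {"method": "arm_command", "body": {
  "rows": [
    [[0,0,0,0,0,0,255],[0,0,0,0,0,0,255],[0,0,0,0,0,0,255],[0,0,0,0,0,0,255],[0,0,0,0,0,0,255]]
  ]
}}

```text
time_s: 12.95
tcp_pos: [530.0, -240.4, 53.9]
eef_rot: [-0.513, -0.487, 0.517, -0.482]
force: [-19.5, -0.4, 16.7]
grip_width: 0.175
```

>>> {"method": "arm_command", "body": {
  "rows": [
    [[0,0,0,0,0,0,255],[0,0,0,0,0,0,255],[0,0,0,0,0,0,255],[0,0,0,0,0,0,255],[0,0,0,0,0,0,255]]
  ]
}}

```text
time_s: 13.58
tcp_pos: [530.0, -240.4, 53.9]
eef_rot: [-0.513, -0.487, 0.517, -0.482]
force: [-19.3, 0.1, 16.5]
grip_width: 0.178
```

```bash
python3 m.py; python3 -c "
from h import *
im=imaging.capture('side'); cv2.imwrite('pics/side9.png',im[:,:,::-1])
R=Ro.from_quat(manip.state()['eef_rot']).as_matrix(); print(R.round(3))"
```

```text
[ 530.  -240.4   53.9] [-19.3   0.1  16.5] 0.17757999610959024
(235, 252) [(116, -25), (215, 33), (216, 29), (238, -21), (239, -23)]
(388, 402) [(115, -26), (116, -23), (214, 27), (215, 31), (216, 22)]
(300, 345) [(115, -23), (116, -25), (172, 35), (173, 31), (174, 16)]
pad back x_jig 66.47284893858225 (rest 60); nose x_jig 58.01879943650136 (rest 50)
[[-0.009  0.998 -0.062]
 [ 0.001 -0.062 -0.998]
 [-1.    -0.009 -0.001]]
```

View pics/side9.png

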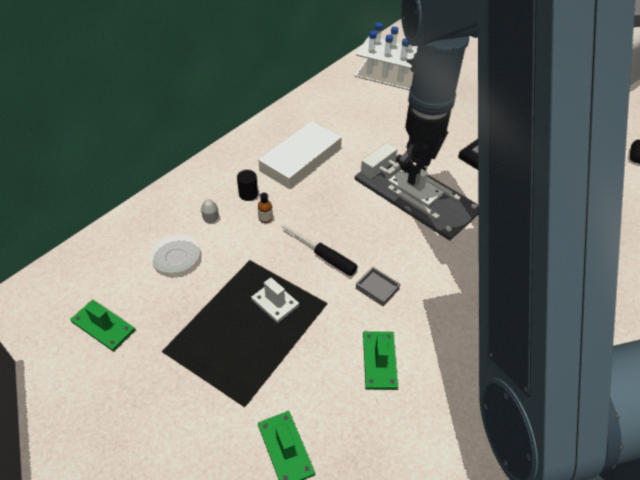

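The side view shows the bracket held flat in the jig against the stop, and every bystander where it started. Handing in.

```bash
python3 -c "
from workcell import manip
print(manip.job_done()); s=manip.state(); print(s['time_s'],s['tcp_pos'],s['force'],s['grip_width'])"
```

```text
the job is handed in; nothing more can be done
None
the job is handed in; nothing more can be done
```

I picked up the long bracket by its lug and laid it flat in the jig channel, with its nose about 25 mm short of the stop. I then slid it forward and pressed it on the stop, held it there for over a second, and handed in with the gripper still holding it. The run took about 14 s of the 45 s, and no verdict was reported.

- **Stop travel:** my two estimates differ by about 1.5 mm. The pad's back edge in the image gives about 6.5 mm in, and the tool position gives about 8.0 mm. Both are within the 4.5–11.5 mm window.
- **Force:** the wrist read about 19 N along the push and 16.5 N upward, both steady. The push reading includes friction of the plate on the bed, so I infer 9.5–11 N on the stop itself from its travel. I did not measure that force directly.
- **Alignment:** the tool's yaw matched the jig within about 0.1°. It leaned about 0.5° under the push. The plate looked flat and central between the cheeks.
- **Bystanders:** in the last side view they and the short bracket looked unmoved. I checked this by eye and did not measure it.

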